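# Square up a slumped pack of plates in a gang nest and close its keeper

### The job

The four aluminium plates in the nest have slumped forward over the two front pins. Push them gently back up and home, without ramming them, until they stand upright face to face as one solid pack against the backstop, centred between the side cheeks; then swing the keeper fully shut across the front of the pack and let go. Keep the plates in the nest, and leave the square, the tape measure and the feeler gauge where they lie.

Things in the scene. Friction and masses are not known exactly. Their poses are not given: they have to be found in the camera images.
- nest: Steel gang nest bolted to the bench; its yaw is within 15 degrees of 0. Origin on the bench top under the middle of the backstop's face; x points away from the robot into the backstop, y left along its face, z up. Base plate 142 x 152 x 12 mm (x from -104 to +38 mm), so plates stand at z = 12 mm. Backstop: upright wall, face at x = 0, 90 mm wide, 14 mm thick, top at z = 68 mm.
- channel (a point): Point on the base plate's top, midway between the two side cheeks, where their flare begins (nest x = -30, y = 0, z = 12 mm). The cheeks are 22 mm high and 11 mm thick: parallel and 72.4 mm apart from here to the backstop; towards the robot they flare by 18 degrees each to 115 mm apart at nest x = -96 mm, so that a plate pushed in centres itself.
- front_pins (a point): Midpoint between the tops of the two fixed upright stop pins that the slumped row leans on (nest x = -81.6, y = 0, z = 44 mm). The pins are 9 mm in diameter, 32 mm high, at nest y = +29 and -29 mm: 49 mm is free between them for a fingertip.
- keeper (a joint): Swing keeper, a flat steel arm turning level about keeper_pivot, 12 mm wide, 95 mm long, from z = 46 to 56 mm, above pins and cheeks. Rad: 0 = shut on its stop, arm along the nest's -y across the channel, its back face 33.5 mm from the backstop; pi/2 = arm along the nest's -x; 2.5 = widest open. Starts at 1.75 to 2.3. Shuts anticlockwise seen from above; light friction (0.06 N m) keeps it where it is left.
- keeper_knob (a point): Middle of the round black knob standing on the keeper's arm, 85 mm from the pivot axis; the knob is 17 mm in diameter and reaches from 4 mm to 26 mm above the arm's top (top at z = 82 mm, this point at z = 71 mm).
- keeper_pivot (a point): Point on the keeper's vertical pivot axis, on an 18 mm post at the nest's left, at the height of the knob's middle (nest x = -39.5, y = +64, z = 71 mm).
- plate_1_mid (a point): Centre of a loose flat aluminium plate, 8 mm thick (its x), 70 wide (its y), 64 tall (its z), 0.1 kg; the rearmost, nearest the backstop. All four are alike. At the start all four stand on their lower edges in the flared mouth, face to face, leaning about 20 degrees towards the robot and staggered sideways by up to 8 mm.
- plate_2_mid (a point): Centre of a loose flat aluminium plate, 8 mm thick (its x), 70 wide (its y), 64 tall (its z), 0.1 kg; the second from the backstop. All four are alike. Standing upright, a plate's centre is at z = 44 mm and its top edge at z = 76 mm, 8 mm above the backstop. Sliding or tipping the row takes 2 to 15 N, the more where it binds; solid, it no longer gives.
- plate_3_mid (a point): Centre of a loose flat aluminium plate, 8 mm thick (its x), 70 wide (its y), 64 tall (its z), 0.1 kg; the third from the backstop. All four are alike. The four together are 32 mm thick, so the keeper has 1.5 mm to spare and shuts only on a pack that is upright and solid.
- plate_4_mid (a point): Centre of a loose flat aluminium plate, 8 mm thick (its x), 70 wide (its y), 64 tall (its z), 0.1 kg; the frontmost, the one that rests on the two pins. All four are alike. At the start its leaning top edge is about 72 mm above the bench, some 87 mm in front of the backstop; its lower edge is about 65 mm in front of it.
- try_square: Loose engineer's square, 144 x 94 x 16 mm, lying left of the nest; origin at the centre of its underside. A bystander.
- tape_measure: Loose white tape measure, 97 x 78 x 38 mm, lying right of the nest; origin at the centre of its underside. A bystander.
- feeler_gauge: Loose black folded feeler gauge, 62 x 72 x 15 mm, lying behind the nest on the left; origin at the centre of its underside. A bystander.

How it is judged:
By the outcome, as a careful person would: the job done as asked, in the order asked, and still so for the second after the job is handed in, with the robot touching nothing.
It also fails if it takes over 58 s, if anything falls off the work surface, if the arm or the gripper's body presses on something with over 40 N, if the wrist force passes 120 N, or if a joint passes its speed limit or range.

### The arm

A 6-joint arm with a two-finger parallel gripper is mounted at the origin on a cart in front of the work surface, level with it; the furniture and walls round the work are solid. World frame = base frame: x ahead of the robot, y to its left, z up, the work surface at z = 0. Lengths are in m, angles in rad, forces in N, time in s.
With the tool pointing down it reaches from about 0.375 to 0.9 m from the base axis. Payload 3.1 kg.
Tool frame: the origin (TCP) lies where the fingers leave the gripper's body, on its centre line; the fingertips stand 73 mm ahead of it and the grasp point (between the pads) lies 54 mm ahead of it; z points along the fingers, y is the line along which they close (so a half turn about z gives the same grasp; the last joint's range is limited). The gripper opens to 85 mm and grips with 20 to 120 N. Pads are 22 mm wide; open, the fingers measure 114 mm over their backs; the gripper's body (76 mm by 85 mm) begins 54 mm behind the grasp point. The pads swing forward as they close: fully open they stand 13 mm farther back than shut.
Start: joints at [-1.407, 0.527, 1.433, -0, 1.181, -0.178], TCP at [0.21, -0.589, 0.304] pointing down, gripper open.
Joint ranges: [-3.08, 3.08], [-0.75, 2.2], [0.22, 2.44], [-1.43, 4.57], [0, 2.65], [-2.85, 2.85]. Speed limits (rad/s): [2.79, 2.79, 3.14, 3.14, 3.14, 3.14].

### API

Orientations are given as a unit quaternion [x, y, z, w].
In Python, from station import manip gives the robot as it stands.
- The arm moves only by the shell command python3 -m crank 'ROWS' [FORCE]. ROWS is JSON, a list of rows, each an object with "dp": the shift along the tool's x, y, z normalised to -1 to 1, where 1 is 50 cm, a list of three; "delta_rot": the turn, a rotation vector about the tool's x, y, z normalised to -1 to 1, where 1 is 2 pi rad, a list of three; "fingers": the opening, from -1 (shut) to 1 (fully open). A call has 1 to 12 rows; each row shifts and turns the commanded pose from where the row before left it, along the tool's axes as they then stand; what a row does not reach is not made up. A row lasts 1/12 s, in which the tool goes at most 41.7 mm and 7.16 degrees, less where a joint would pass 70% of its speed; a pose out of reach is approached as far as the arm can. A call with a number of a shift or a turn outside -1 to 1 is refused whole. A call with a gripper value outside its range is refused whole. The fingers move at their own pace and stop on an object; FORCE is the grip in N (left out, the last holds). Time passes only in rows, so rows that do not move let the fingers close. It gives the time, the measured TCP pose, the force, the opening and the grip force at its end, in the units of the state.
- manip.sense(): the state, without advancing time (a new reading comes with each control period).
- manip.snapshot(name): name is "scene" or "top" or "wrist"; returns (picture, depth): 384x512x3 uint8, red, green, blue; 384x512 float32, m along the optical axis (not along the pixel's ray), 0 where there is no reading.
- manip.camera_model(name): a dict with "fx", "fy", "cx", "cy" (pixels), "origin" and "attitude" of the camera in the world. Camera axes: x right, y up, looking along -z (the intrinsics and any distortion apply to the point x, -y, -z); pixel columns grow to the right and rows downward; lengths in m; the calibration is good to about 2 mm. The wrist camera is an equidistant fisheye: a pixel r from the principal point sees the ray r / f radians off the axis. A picture is of the moment at which its call begins: read the wrist's pose just before it. camera_model takes no time and is no camera call; for the wrist camera it gives the pose at the moment of the call.
- manip.sign_off(): hands the job in; it is judged then, once.
The state is a dict: "t": time; "q": joint angles; "qd": joint speeds; "tau": joint torques, N m; "tcp_pos": TCP position; "tool_rot": TCP orientation; "force": force on the tool from outside, world axes, zero at the start; "ft_torque": the same for the moment, N m; "finger_gap": opening from 0.0 (shut) to 1.0 (fully open); "gripper_force": force on a finger pad.
Only numpy, scipy, OpenCV 4.12 (cv2) and the standard library are available. Lean on these libraries where they do the work, as an engineer would, in place of code of your own. Each camera call takes 0.05 s, during which the arm holds its last target. There are 200 camera calls.

## Working session

There is one attempt and no reset: what is moved stays moved. The work goes in short steps, Python scripts to look and compute and a shell command to move; the robot and the scene stay as the last step left them, time stands still between calls to the robot, and variables do not carry over. Pictures are saved under pics/ and viewed, at most 10 in all, crops included, and the job is handed in when it is done.

```bash
mkdir -p pics; ls; python3 - <<'E'
from station import manip
import cv2,numpy as np
s=manip.sense();print({k:np.round(v,3).tolist() for k,v in s.items()})
for n in("scene","top"):
    m=manip.camera_model(n);print(n,m)
    p,d=manip.snapshot(n);cv2.imwrite(f"pics/{n}0.png",p[:,:,::-1]);np.savez(f"{n}0.npz",p=p,d=d)
E
```

```text
pics
{'t': 0.0, 'q': [-1.407, 0.528, 1.434, -0.0, 1.181, -0.178], 'qd': [-0.001, -0.001, -0.002, -0.002, 0.001, 0.001], 'tau': [0.001, -44.235, -17.802, -0.0, 0.008, -0.0], 'tcp_pos': [0.209, -0.588, 0.303], 'tool_rot': [0.985, 0.17, -0.0, -0.001], 'force': [-0.16, -0.374, 0.228], 'ft_torque': [-0.001, -0.024, -0.029], 'gripper_force': 0.0, 'finger_gap': 1.001}
scene {'fx': 446.25631969915, 'fy': 446.25631969915, 'cx': 252.85765347531733, 'cy': 187.84361505079005, 'origin': array([-0.42474519,  0.59819243,  0.5838897 ]), 'attitude': array([-0.28924539,  0.47195287,  0.72064129, -0.41746103])}
top {'fx': 435.1792522400633, 'fy': 435.1792522400633, 'cx': 257.37962072553603, 'cy': 195.77147724435514, 'origin': array([0.36138618, 0.03279326, 1.44626934]), 'attitude': array([ 0.06423842, -0.06233546, -0.69697247,  0.71148935])}
```

View pics/scene0.png

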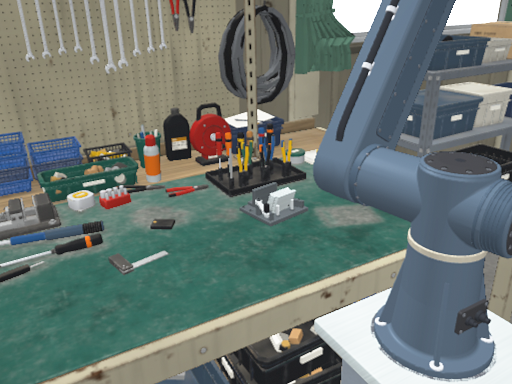

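View pics/top0.png

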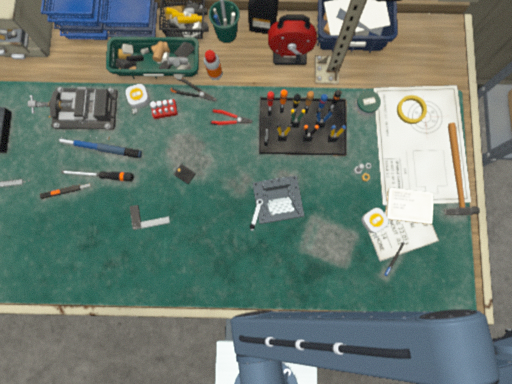

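The top view shows the nest at about (277,200), with its light-grey plates at (285,206) and the keeper arm and knob pointing at the robot near (256,215). The square is at (150,220), the feeler gauge at (186,173) and the tape at (375,220). Next I measure the nest.

```bash
cat > h.py <<'E'
import numpy as np,cv2
from scipy.spatial.transform import Rotation as R
def ray(m,uv):
    uv=np.atleast_2d(uv).astype(float)
    x=(uv[:,0]-m['cx'])/m['fx'];y=(uv[:,1]-m['cy'])/m['fy']
    return R.from_quat(m['attitude']).apply(np.c_[x,-y,-np.ones(len(x))])
def rayf(m,uv):
    uv=np.atleast_2d(uv).astype(float);d=(uv-[m['cx'],m['cy']])/m['fx']
    r=np.linalg.norm(d,axis=1);k=np.sinc(r/np.pi)
    return R.from_quat(m['attitude']).apply(np.c_[d[:,0]*k,-d[:,1]*k,-np.cos(r)])
def onz(m,uv,z,f=ray):
    d=f(m,uv);return m['origin']+d*((z-m['origin'][2])/d[:,2])[:,None]
def cloud(m,d):
    v,u=np.indices(d.shape);r=ray(m,np.c_[u.ravel(),v.ravel()])
    return (m['origin']+r*d.ravel()[:,None]).reshape(*d.shape,3)
E
python3 - <<'E'
from h import *
from station import manip
z=np.load('top0.npz');m=manip.camera_model('top');P=cloud(m,z['d'])
sub=P[165:240,235:315];hgt=sub[...,2]
print('bench z',np.median(P[235:260,180:260,2]))
pic=z['p'][165:240,235:315]
mask=((hgt>.007)).astype(np.uint8)
n,l,st,c=cv2.connectedComponentsWithStats(mask);k=1+st[1:,4].argmax()
pts=sub[(l==k)];print(st[k],pts.min(0),pts.max(0))
rc=cv2.minAreaRect((pts[:,:2]*1000).astype(np.float32));print(rc)
# backstop: top at z .060-.072, x far
for lo,hi in((.06,.072),(.072,.09)):
    q=pts[(pts[:,2]>lo)&(pts[:,2]<hi)];print(lo,len(q),q.mean(0))
hsv=cv2.cvtColor(pic,cv2.COLOR_RGB2GRAY)
im=cv2.resize(pic[:,:,::-1],None,fx=6,fy=6,interpolation=cv2.INTER_CUBIC)
h6=cv2.applyColorMap(cv2.resize((np.clip(hgt/.09,0,1)*255).astype(np.uint8),None,fx=4,fy=6,interpolation=cv2.INTER_NEAREST),cv2.COLORMAP_JET)
cv2.imwrite('pics/c1.png',np.hstack([im,h6]))
E
```

```text
bench z -0.0007509808347829772
[  15   10   55   55 1905] [ 0.36138618 -0.11697421  0.00701962] [0.69599066 0.06057969 1.44626934]
((529.2259521484375, -29.025146484375), (306.6717224121094, 184.17190551757812), 10.767298698425293)
0.06 251 [ 0.61446701 -0.02634009  0.06756871]
0.072 161 [ 0.56902415 -0.02213577  0.07529058]
```

View pics/c1.png

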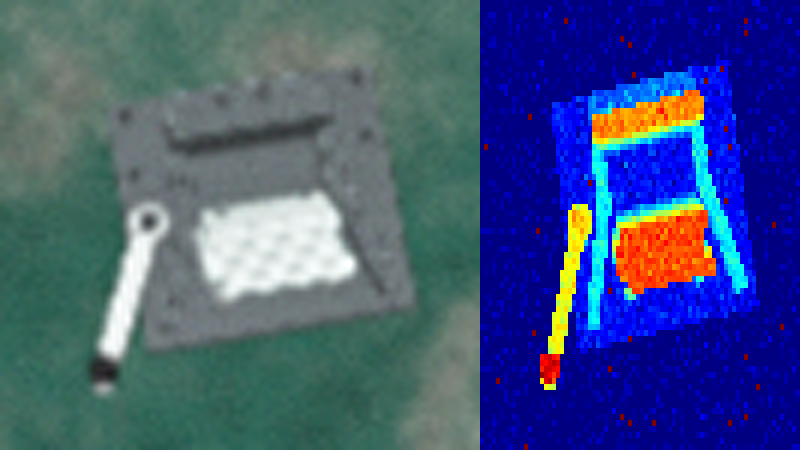

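The crop shows the base plate with corners at (110,110), (368,70), (415,300) and (148,350). The backstop is at the top, the plate pack is white at (275,245), the pivot is at (148,220) and the knob at (103,370).

```bash
python3 - <<'E'
from h import *
from station import manip
z=np.load('top0.npz');m=manip.camera_model('top');P=cloud(m,z['d'])
V,U=np.mgrid[165:240,235:315];S=P[165:240,235:315]
H=S[...,2]; ok=(H<.1)
def comp(lo,hi,i=0,mn=None):
    mk=(ok&(H>lo)&(H<hi)).astype(np.uint8)
    mk=cv2.morphologyEx(mk,cv2.MORPH_OPEN,np.ones((2,2)))
    n,l,st,c=cv2.connectedComponentsWithStats(mk);o=1+np.argsort(-st[1:,4])
    return [S[l==k] for k in o]
base=comp(.007,.1)[0]
# base: use base-level only hull
r=cv2.minAreaRect((base[(base[:,2]<.03)][:,:2]*1000).astype(np.float32));print('base',r,cv2.boxPoints(r))
for c in comp(.055,.1)[:4]:
    r=cv2.minAreaRect((c[:,:2]*1000).astype(np.float32));print(len(c),c.mean(0),r)
# corners from picture at z=12mm (6x crop pixels)
cp=np.array([[110,110],[368,70],[415,300],[148,350]])/6+[235,165]-.42
C=onz(m,cp,.012)[:,:2];print(C)
print([np.linalg.norm(C[i]-C[i-1]) for i in range(4)])
back=C[0]-C[1];left=C[0]-C[3]
print('yaw',np.degrees([np.arctan2(-back[0],back[1]),np.arctan2(left[1],left[0]),np.arctan2(-(C[3]-C[2])[0],(C[3]-C[2])[1]),np.arctan2((C[1]-C[2])[1],(C[1]-C[2])[0])]))
print('ctr',C.mean(0))
pk=onz(m,np.array([[148,220]])/6+[235,165]-.42,.056);kn=onz(m,np.array([[103,368]])/6+[235,165]-.42,.08);print(pk,kn)
E
```

```text
base ((600.4578247070312, -20.35399627685547), (153.79747009277344, 185.10650634765625), 11.633670806884766) [[ 506.47513    54.791023]
 [ 543.8025   -126.512825]
 [ 694.44055   -95.499016]
 [ 657.11316    85.80483 ]]
258 [ 0.57534323 -0.03909421  0.06474686] ((577.3510131835938, -41.15597152709961), (36.32329177856445, 82.33390808105469), 13.150390625)
134 [ 0.64973582 -0.02538508  0.0594561 ] ((651.7721557617188, -28.48944854736328), (15.20995044708252, 96.88201141357422), 15.158892631530762)
30 [0.58794707 0.0304511  0.05131362] ((586.2916259765625, 29.9237117767334), (19.164894104003906, 13.380842208862305), 1.188183307647705)
24 [0.51132143 0.0512841  0.05750666] ((514.6200561523438, 51.15460205078125), (12.226112365722656, 19.92884063720703), 89.40824127197266)
[[ 0.66489092  0.05532601]
 [ 0.69086396 -0.08932425]
 [ 0.56085975 -0.11598826]
 [ 0.52999122  0.03130598]]
[np.float64(0.1370214998605633), np.float64(0.1469635938228716), np.float64(0.13271045005710547), np.float64(0.1504940550328298)]
yaw [10.17941303 10.09618625 11.83620886 11.59068747]
ctr [ 0.61165146 -0.02967013]
[[0.59533629 0.03275677 0.056     ]] [[0.51201271 0.05481591 0.08      ]]
```

Nest origin is about (0.644, -0.023) with a yaw of about 11°. The pivot check agrees to 2 mm, and the keeper is at about 2.04 rad. Now I move to a look pose in front of the nest.

```bash
python3 -m crank '[{"dp":[0,0,0],"delta_rot":[0,0,0.012],"fingers":-1},{"dp":[0,0,0],"delta_rot":[0,0,0.012],"fingers":-1},{"dp":[0.05,-0.059,0.006],"delta_rot":[0,0,0],"fingers":-1},{"dp":[0.05,-0.059,0.006],"delta_rot":[0,0,0],"fingers":-1},{"dp":[0.05,-0.059,0.006],"delta_rot":[0,0,0],"fingers":-1},{"dp":[0.05,-0.059,0.006],"delta_rot":[0,0,0],"fingers":-1},{"dp":[0.05,-0.059,0.006],"delta_rot":[0,0,0],"fingers":-1},{"dp":[0.05,-0.059,0.006],"delta_rot":[0,0,0],"fingers":-1},{"dp":[0.05,-0.059,0.006],"delta_rot":[0,0,0],"fingers":-1},{"dp":[0.05,-0.059,0.006],"delta_rot":[0,0,0],"fingers":-1},{"dp":[0.05,-0.059,0.006],"delta_rot":[0,0,0],"fingers":-1},{"dp":[0.05,-0.059,0.006],"delta_rot":[0,0,0],"fingers":-1}]'
python3 -m crank '[{"dp":[0.05,-0.059,0.006],"delta_rot":[0,0,0],"fingers":-1},{"dp":[0.05,-0.059,0.006],"delta_rot":[0,0,0],"fingers":-1},{"dp":[0.05,-0.059,0.006],"delta_rot":[0,0,0],"fingers":-1},{"dp":[0.05,-0.059,0.006],"delta_rot":[0,0,0],"fingers":-1},{"dp":[0.05,-0.059,0.006],"delta_rot":[0,0,0],"fingers":-1},{"dp":[0.03,-0.03,0.006],"delta_rot":[0,0,0],"fingers":-1},{"dp":[0,0,0],"delta_rot":[0,0,0],"fingers":-1}]'
python3 - <<'E'
from h import *
from station import manip
s=manip.sense();print(s['tcp_pos'],np.degrees(R.from_quat(s['tool_rot']).as_matrix()[1,0]),s['q'])
m=manip.camera_model('wrist');p,d=manip.snapshot('wrist');print(m);np.savez('w1.npz',p=p,d=d)
cv2.imwrite('pics/w1.png',cv2.resize(p[:,:,::-1],(800,600)))
E
```

```text
t: 1.1
tcp_pos: [0.3994, -0.2499, 0.2736]
tool_rot: [0.995, 0.095, -0.0, -0.0]
force: [1.3, -0.3, -0.2]
finger_gap: -0.003
gripper_force: 0.0
t: 1.68
tcp_pos: [0.5069, -0.062, 0.2553]
tool_rot: [0.995, 0.098, 0.0, -0.001]
force: [0.5, -0.9, 0.3]
finger_gap: 0.002
gripper_force: 0.0
[ 0.50694831 -0.06203073  0.25527706] 11.16003314220256 [-3.41399590e-01  4.44415428e-01  1.76746065e+00  1.55163311e-03
  9.29847620e-01  1.03243606e+00]
{'fx': 297.3186396354542, 'fy': 297.3186396354542, 'cx': 255.41408943891085, 'cy': 196.25299099896358, 'origin': array([ 0.57087081, -0.0500884 ,  0.32378935]), 'attitude': array([-0.10041485,  0.08352014, -0.62918855,  0.76620037])}
```

View pics/w1.png

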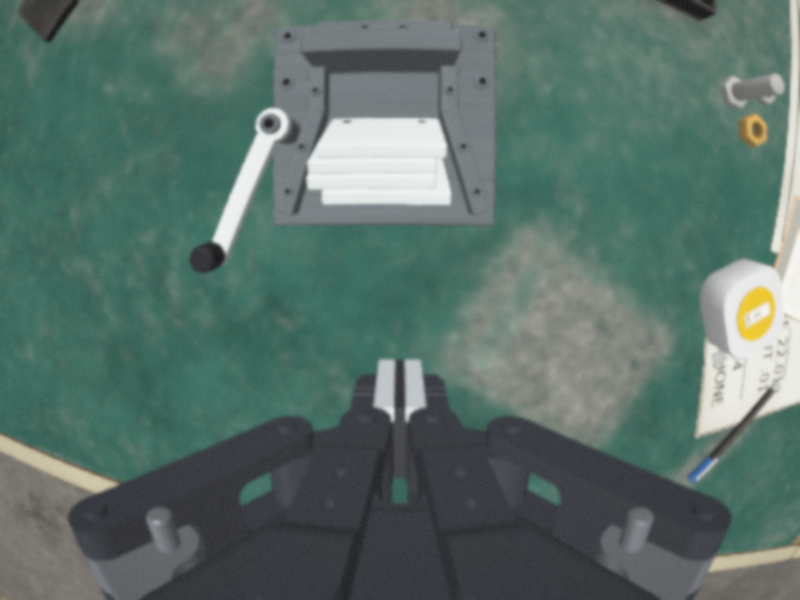

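The wrist view shows the nest square-on. The base corners are (275,24), (495,24), (495,224) and (274,224), the pivot is at (271,123) and the knob top at (206,257). Plate tops are white at (310-450, 120-203), and the fingertips are at (400,362).

```bash
python3 - <<'E'
from h import *
m={'fx': 297.3186, 'cx': 255.414, 'cy': 196.253, 'origin': np.array([ 0.57087081, -0.0500884 ,  0.32378935]), 'attitude': np.array([-0.10041485,  0.08352014, -0.62918855,  0.76620037])}
k=1/1.5625
px=lambda a:np.array(a)*k-.18
C=onz(m,px([[275,24],[495,24],[495,224],[274,224]]),.012,rayf)[:,:2];print(C)
print([np.linalg.norm(C[i]-C[i-1]) for i in range(4)],C.mean(0))
a=C[0]-C[1];b=C[3]-C[2];c=C[0]-C[3];e=C[1]-C[2]
print(np.degrees([np.arctan2(-a[0],a[1]),np.arctan2(-b[0],b[1]),np.arctan2(c[1],c[0]),np.arctan2(e[1],e[0])]))
for yaw in (10.5,11):
    Rm=R.from_euler('z',yaw,degrees=True).as_matrix()[:2,:2];o=C.mean(0)+Rm@[.033,0];print('origin',yaw,o)
    N=lambda p:(p[:,:2]-o)@Rm
    print('piv',N(onz(m,px([[271,123]]),.056,rayf)),'knob',N(onz(m,px([[206,257]]),.082,rayf)))
    print('plate4 top',N(onz(m,px([[322,203],[450,203]]),.072,rayf)),'tip',N(onz(m,px([[400,362]]),.182,rayf)))
    print('backstop top front edge',N(onz(m,px([[303,65],[459,65]]),.068,rayf)),'pl1 top back',N(onz(m,px([[330,119],[440,119]]),.076,rayf)))
    print('tcp',N(np.array([[.5069,-.062]])))
E
```

```text
[[ 0.66965006  0.05714968]
 [ 0.69680384 -0.09091788]
 [ 0.55859765 -0.11820057]
 [ 0.52982184  0.03002563]]
[np.float64(0.14243470116966442), np.float64(0.15053680535694705), np.float64(0.14087332980682904), np.float64(0.15099355894190708)] [ 0.61371835 -0.03048579]
[10.3918746  10.98642398 10.97796432 11.1669373 ]
origin 10.5 [ 0.64616576 -0.02447201]
piv [[-0.040777    0.06405303]] knob [[-0.11606407  0.09636882]]
plate4 top [[-0.08833908  0.03082854]
 [-0.08778349 -0.03850495]] tip [[-0.13541487 -0.01213971]]
backstop top front edge [[-0.00965437  0.04301787]
 [-0.0098621  -0.04282987]] pl1 top back [[-0.04284172  0.02602027]
 [-0.04263249 -0.03197524]]
tcp [[-0.14377267 -0.01152041]]
origin 11 [ 0.64611204 -0.02418909]
piv [[-0.04021775  0.06411845]] knob [[-0.11521994  0.09709001]]
plate4 top [[-0.08806795  0.03131029]
 [-0.08811742 -0.03802542]] tip [[-0.13551691 -0.01124552]]
backstop top front edge [[-0.00927986  0.04281251]
 [-0.01023673 -0.04303015]] pl1 top back [[-0.04261427  0.02610516]
 [-0.04291116 -0.03188997]]
tcp [[-0.14386899 -0.01055331]]
```

```bash
python3 -m crank '[{"dp":[0,-0.01,0.064],"delta_rot":[0,0,0],"fingers":-1},{"dp":[0,-0.01,0.064],"delta_rot":[0,0,0],"fingers":-1},{"dp":[0,-0.003,0.064],"delta_rot":[0,0,0],"fingers":-1},{"dp":[0,0,0.064],"delta_rot":[0,0,0],"fingers":-1},{"dp":[0,0,0.064],"delta_rot":[0,0,0],"fingers":-1},{"dp":[0,0,0],"delta_rot":[0,0,0],"fingers":-1},{"dp":[0.025,0,0],"delta_rot":[0,0,0],"fingers":-1},{"dp":[0.025,0,0],"delta_rot":[0,0,0],"fingers":-1},{"dp":[0.01,0,0],"delta_rot":[0,0,0],"fingers":-1},{"dp":[0,0,0],"delta_rot":[0,0,0],"fingers":-1}]' 20
```

```text
t: 2.57
tcp_pos: [0.5346, -0.0496, 0.0976]
tool_rot: [0.995, 0.095, 0.002, 0.001]
force: [0.1, 0.2, 0.7]
finger_gap: 0.002
gripper_force: 0.0
```

```bash
cat > n.py <<'E'
from h import *
from station import manip
o=np.array([.6461,-.0243]);Rm=R.from_euler('z',10.9,degrees=True).as_matrix()[:2,:2]
def st():
    s=manip.sense();f=s['force'];A=R.from_quat(s['tool_rot']).as_matrix()
    print('t %.2f nest'%s['t'],np.round(1000*(s['tcp_pos'][:2]-o)@Rm,1),'z %.1f'%(s['tcp_pos'][2]*1000),'F',np.round(f[:2]@Rm,1),round(f[2],1),'yaw %.1f'%np.degrees(np.arctan2(A[1,0],A[0,0])))
if __name__=='__main__':st()
E
python3 n.py
```

```text
t 2.57 nest [-114.3   -3.8] z 97.6 F [0.2 0.2] 0.7 yaw 10.9
```

```bash
python3 -m crank '[{"dp":[0.005,-0.003,0],"delta_rot":[0,0,0],"fingers":-1},{"dp":[0.005,-0.004,0.002],"delta_rot":[0,0,0],"fingers":-1},{"dp":[0.005,0,0.002],"delta_rot":[0,0,0],"fingers":-1},{"dp":[0.005,0,0],"delta_rot":[0,0,0],"fingers":-1},{"dp":[0.005,0,0],"delta_rot":[0,0,0],"fingers":-1},{"dp":[0.003,0,0],"delta_rot":[0,0,0],"fingers":-1},{"dp":[0.003,0,0],"delta_rot":[0,0,0],"fingers":-1},{"dp":[0.003,0,0],"delta_rot":[0,0,0],"fingers":-1}]'; python3 n.py; python3 -m crank '[{"dp":[0.003,0,0],"delta_rot":[0,0,0],"fingers":-1},{"dp":[0.003,0,0],"delta_rot":[0,0,0],"fingers":-1},{"dp":[0.003,0,0],"delta_rot":[0,0,0],"fingers":-1},{"dp":[0.003,0,0],"delta_rot":[0,0,0],"fingers":-1}]'; python3 n.py
```

```text
t: 3.23
tcp_pos: [0.5488, -0.0419, 0.0938]
tool_rot: [0.995, 0.095, -0.0, -0.0]
force: [-0.5, -0.5, 0.3]
finger_gap: 0.003
gripper_force: 0.0
t 3.23 nest [-98.9   1.1] z 93.8 F [-0.6 -0.4] 0.3 yaw 10.9
t: 3.57
tcp_pos: [0.5549, -0.0408, 0.0939]
tool_rot: [0.995, 0.095, 0.0, 0.0]
force: [-0.4, -0.3, 0.3]
finger_gap: 0.001
gripper_force: 0.0
t 3.57 nest [-92.6   1. ] z 93.9 F [-0.5 -0.2] 0.3 yaw 10.9
```

```bash
for i in 1; do python3 -m crank '[{"dp":[0.004,0,0],"delta_rot":[0,0,0],"fingers":-1},{"dp":[0.004,0,0],"delta_rot":[0,0,0],"fingers":-1},{"dp":[0.004,0,0],"delta_rot":[0,0,0],"fingers":-1},{"dp":[0.004,0,0],"delta_rot":[0,0,0],"fingers":-1}]'; python3 n.py; python3 -m crank '[{"dp":[0.004,0,0],"delta_rot":[0,0,0],"fingers":-1},{"dp":[0.004,0,0],"delta_rot":[0,0,0],"fingers":-1},{"dp":[0.004,0,0],"delta_rot":[0,0,0],"fingers":-1},{"dp":[0.004,0,0],"delta_rot":[0,0,0],"fingers":-1}]'; python3 n.py; done
python3 - <<'E'
from h import *
from station import manip
p,d=manip.snapshot('wrist');cv2.imwrite('pics/w2.png',cv2.resize(p[:,:,::-1],(800,600)))
E
```

```text
t: 3.9
tcp_pos: [0.5629, -0.0393, 0.0939]
tool_rot: [0.995, 0.095, 0.0, 0.0]
force: [-0.5, 0.4, -0.3]
finger_gap: 0.001
gripper_force: 0.0
t 3.90 nest [-84.5   1. ] z 93.9 F [-0.4  0.5] -0.3 yaw 10.9
t: 4.23
tcp_pos: [0.5706, -0.0377, 0.0939]
tool_rot: [0.995, 0.095, -0.0, -0.0]
force: [-1.0, 0.9, 0.4]
finger_gap: -0.0
gripper_force: 0.0
t 4.23 nest [-76.6   1.1] z 93.9 F [-0.8  1.1] 0.4 yaw 10.9
```

View pics/w2.png

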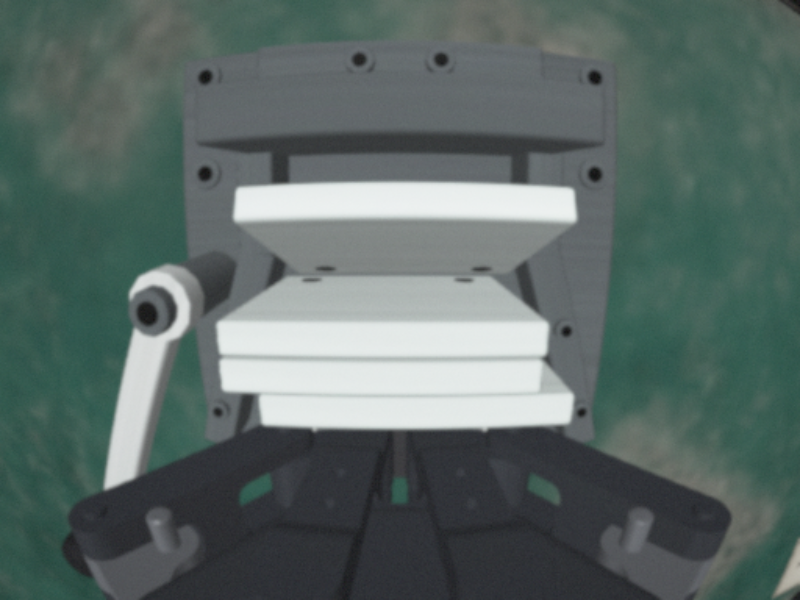

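The row is being tipped up. Plate 1 (top edge at row 200) has tipped back towards the backstop, with its lower edge against plates 2–4 (rows 320–430), which are still slightly stacked forward. Nothing is jammed, so I push on.

```bash
python3 -m crank '[{"dp":[0.004,0,0],"delta_rot":[0,0,0],"fingers":-1},{"dp":[0.004,0,0],"delta_rot":[0,0,0],"fingers":-1},{"dp":[0.004,0,0],"delta_rot":[0,0,0],"fingers":-1},{"dp":[0.004,0,0],"delta_rot":[0,0,0],"fingers":-1}]'; python3 n.py; python3 -m crank '[{"dp":[0.004,0,0],"delta_rot":[0,0,0],"fingers":-1},{"dp":[0.004,0,0],"delta_rot":[0,0,0],"fingers":-1},{"dp":[0.004,0,0],"delta_rot":[0,0,0],"fingers":-1},{"dp":[0.004,0,0],"delta_rot":[0,0,0],"fingers":-1}]'; python3 n.py
python3 - <<'E'
from h import *
from station import manip
p,d=manip.snapshot('wrist');cv2.imwrite('pics/w3.png',cv2.resize(p[:,:,::-1],(800,600)))
E
```

```text
t: 4.62
tcp_pos: [0.5776, -0.0362, 0.0938]
tool_rot: [0.995, 0.095, -0.001, -0.0]
force: [-1.9, -1.1, 2.5]
finger_gap: -0.001
gripper_force: 1.6
t 4.62 nest [-69.5   1.3] z 93.8 F [-2.1 -0.7] 2.5 yaw 11.0
t: 4.95
tcp_pos: [0.5861, -0.0347, 0.0937]
tool_rot: [0.995, 0.095, -0.0, -0.0]
force: [-2.1, -0.2, 0.8]
finger_gap: 0.001
gripper_force: 1.2
t 4.95 nest [-60.9   1.2] z 93.7 F [-2.1  0.2] 0.8 yaw 10.9
```

View pics/w3.png

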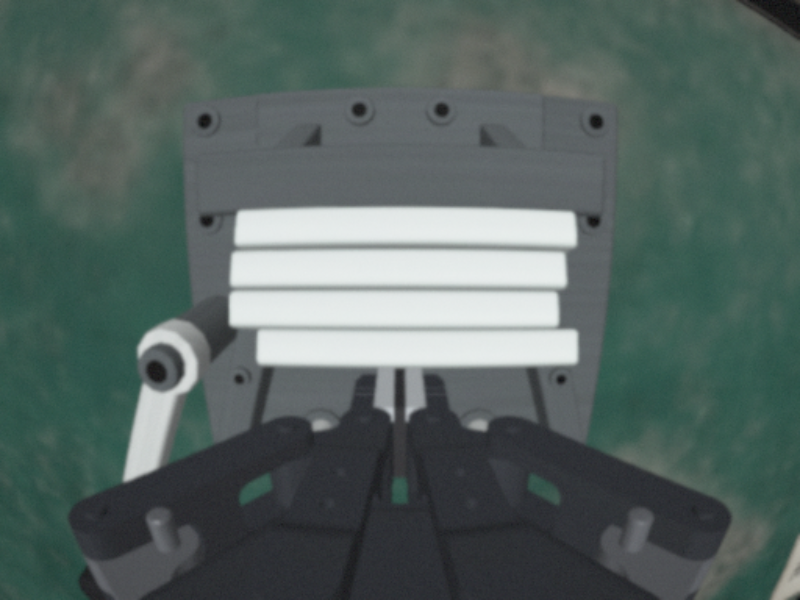

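The plates now lean slightly back on the backstop (tops at rows 210–365). The remaining job is pushing the lower edges in, with the fingertip 5 mm lower.

```bash
python3 -m crank '[{"dp":[0.002,0,0.005],"delta_rot":[0,0,0],"fingers":-1},{"dp":[0.003,0,0.005],"delta_rot":[0,0,0],"fingers":-1},{"dp":[0.004,0,0],"delta_rot":[0,0,0],"fingers":-1},{"dp":[0.004,0,0],"delta_rot":[0,0,0],"fingers":-1}]'; python3 n.py; python3 -m crank '[{"dp":[0.003,0,0],"delta_rot":[0,0,0],"fingers":-1},{"dp":[0.003,0,0],"delta_rot":[0,0,0],"fingers":-1},{"dp":[0.003,0,0],"delta_rot":[0,0,0],"fingers":-1}]'; python3 n.py
```

```text
t: 5.33
tcp_pos: [0.5924, -0.0332, 0.0884]
tool_rot: [0.995, 0.095, -0.0, -0.0]
force: [-2.5, 0.8, -0.1]
finger_gap: 0.004
gripper_force: 1.1
t 5.33 nest [-54.4   1.4] z 88.4 F [-2.3  1.2] -0.1 yaw 10.9
t: 5.58
tcp_pos: [0.5974, -0.0326, 0.0888]
tool_rot: [0.995, 0.095, 0.0, 0.0]
force: [-2.1, 0.6, -0.4]
finger_gap: 0.001
gripper_force: 0.7
t 5.58 nest [-49.4   1.1] z 88.8 F [-2.  1.] -0.4 yaw 10.9
```

```bash
python3 -m crank '[{"dp":[0.002,0,0],"delta_rot":[0,0,0],"fingers":-1},{"dp":[0.002,0,0],"delta_rot":[0,0,0],"fingers":-1},{"dp":[0.002,0,0],"delta_rot":[0,0,0],"fingers":-1}]'; python3 n.py; python3 -m crank '[{"dp":[0.002,0,0],"delta_rot":[0,0,0],"fingers":-1},{"dp":[0.002,0,0],"delta_rot":[0,0,0],"fingers":-1}]'; python3 n.py
python3 - <<'E'
from h import *
from station import manip
p,d=manip.snapshot('wrist');cv2.imwrite('pics/w4.png',cv2.resize(p[:,:,::-1],(800,600)))
E
```

```text
t: 5.83
tcp_pos: [0.6, -0.0322, 0.089]
tool_rot: [0.995, 0.095, -0.0, 0.0]
force: [-4.1, -1.5, 1.7]
finger_gap: -0.001
gripper_force: 0.5
t 5.83 nest [-46.7   0.9] z 89.0 F [-4.3 -0.7] 1.7 yaw 11.0
t: 6.0
tcp_pos: [0.6002, -0.0318, 0.0887]
tool_rot: [0.995, 0.096, -0.002, -0.0]
force: [-6.6, -1.7, 3.1]
finger_gap: -0.0
gripper_force: 0.0
t 6.00 nest [-46.5   1.3] z 88.7 F [-6.8 -0.4] 3.1 yaw 11.0
```

View pics/w4.png

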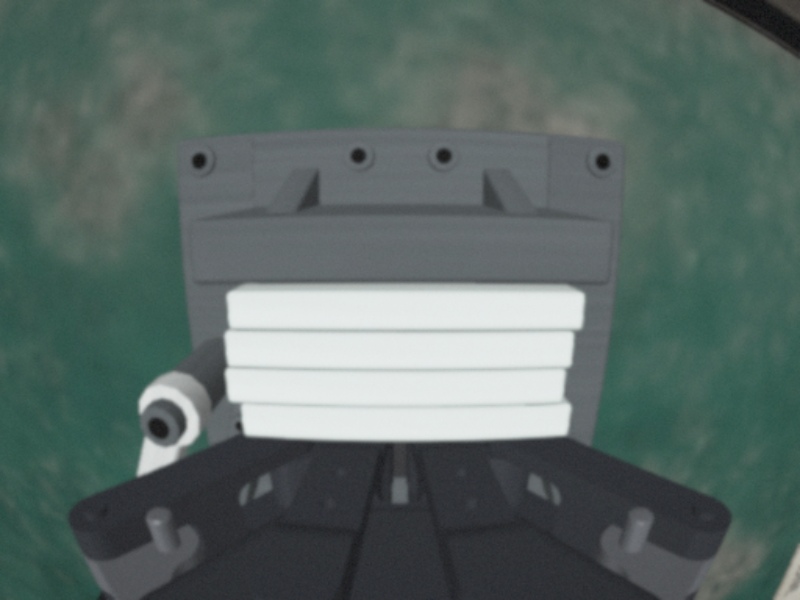

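Four plates are nearly solid, with tops at rows 285–437. The force has risen to 7 N, so I check the thickness and sideways position.

```bash
cat > pl.py <<'E'
from n import *
import sys
def top(pxs,z=.076):
    m=manip.camera_model('wrist');k=1/1.5625
    return np.round(1000*((onz(m,np.array(pxs)*k-.18,z,rayf)[:,:2]-o)@Rm),1)
E
python3 - <<'E'
from pl import *
print(top([[405,285],[405,329],[405,367],[405,403],[405,438]]))
print('sides',top([[228,308],[583,308],[226,350],[573,350],[227,385],[564,385],[242,420],[570,420]]))
print('backstop front',top([[405,283]],.068),'rear',top([[405,216]],.068))
p=cv2.imread('pics/w4.png');print(p[275:445:2,405,1].tolist())
E
```

```text
[[  0.8  -0.2]
 [ -7.5  -0.3]
 [-15.   -0.3]
 [-22.7  -0.3]
 [-30.7  -0.4]]
sides [[ -3.5  33.2]
 [ -3.5 -34.2]
 [-12.1  34.6]
 [-12.  -33.1]
 [-19.6  35.4]
 [-19.4 -32.2]
 [-27.5  33.3]
 [-27.6 -34.7]]
backstop front [[-0.6 -0.3]] rear [[12.5 -0.3]]
[104, 101, 94, 103, 141, 171, 185, 193, 216, 227, 232, 233, 233, 233, 233, 232, 233, 233, 232, 234, 233, 235, 236, 235, 233, 232, 224, 199, 190, 215, 228, 232, 233, 233, 234, 234, 234, 233, 233, 233, 233, 234, 235, 235, 234, 231, 221, 200, 209, 225, 231, 233, 234, 233, 234, 233, 233, 233, 234, 233, 233, 235, 235, 234, 229, 217, 215, 226, 231, 232, 232, 233, 232, 233, 232, 232, 233, 233, 233, 235, 233, 228, 204, 141, 80]
```

Tops are home (0 to −31 mm). The lower edges may not be, so I press on gently to see whether it still gives.

```bash
python3 -m crank '[{"dp":[0.001,0,0],"delta_rot":[0,0,0],"fingers":-1},{"dp":[0.001,0,0],"delta_rot":[0,0,0],"fingers":-1}]'>/dev/null; python3 n.py; python3 -m crank '[{"dp":[0.001,0,0],"delta_rot":[0,0,0],"fingers":-1},{"dp":[0.001,0,0],"delta_rot":[0,0,0],"fingers":-1}]'>/dev/null; python3 n.py;python3 -m crank '[{"dp":[0.001,0,0],"delta_rot":[0,0,0],"fingers":-1},{"dp":[0.001,0,0],"delta_rot":[0,0,0],"fingers":-1}]'>/dev/null; python3 n.py
```

```text
t 6.22 nest [-46.5   1.6] z 88.5 F [-8.8 -1.2] 4.0 yaw 11.0
t 6.38 nest [-46.3   1.8] z 88.4 F [-9.6 -0.8] 3.3 yaw 11.0
t 6.55 nest [-46.3   2.1] z 88.2 F [-12.1  -0.6] 3.4 yaw 11.0
```

```bash
python3 -m crank '[{"dp":[0.002,0.002,0],"delta_rot":[0,0,0],"fingers":-1},{"dp":[0.001,0,0],"delta_rot":[0,0,0],"fingers":-1}]'>/dev/null; python3 n.py; python3 -m crank '[{"dp":[0.002,0,0],"delta_rot":[0,0,0],"fingers":-1},{"dp":[0.001,0,0],"delta_rot":[0,0,0],"fingers":-1}]'>/dev/null; python3 n.py
python3 - <<'E'
from h import *
from station import manip
p,d=manip.snapshot('wrist');cv2.imwrite('w5.png',cv2.resize(p[:,:,::-1],(800,600)));np.savez('w5.npz',p=p,d=d)
P,D=manip.snapshot('scene');cv2.imwrite('pics/s5.png',np.hstack([cv2.resize(P[180:225,238:310,::-1],(512,320),interpolation=cv2.INTER_CUBIC)]))
E
```

```text
t 6.72 nest [-46.2   1.7] z 87.9 F [-14.8  -1.1] 4.8 yaw 11.0
t 6.88 nest [-46.    1.8] z 87.7 F [-17.6  -1.8] 6.8 yaw 11.0
```

View pics/s5.png

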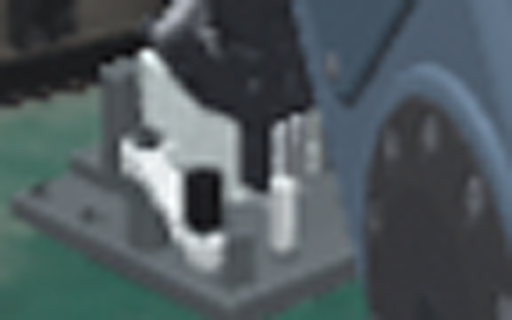

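The picture is inconclusive: the dark knuckle at (250,90) is at the plate-top level. It may be the wide knuckle pressing the top edge while the lower edges stay free. I back off and tilt the tool so the tips lead.

```bash
python3 -m crank '[{"dp":[-0.02,0.002,0],"delta_rot":[0,0,0],"fingers":-1},{"dp":[-0.02,0,0],"delta_rot":[0,0,0],"fingers":-1},{"dp":[-0.02,0,-0.002],"delta_rot":[0,0,0],"fingers":-1},{"dp":[0,0,0],"delta_rot":[0,0.015,0],"fingers":-1},{"dp":[0,0,0],"delta_rot":[0,0.015,0],"fingers":-1},{"dp":[0,0,0],"delta_rot":[0,0,0],"fingers":-1}]'; python3 n.py
python3 - <<'E'
from h import *
from station import manip
s=manip.sense();A=R.from_quat(s['tool_rot']);print('tip z',(s['tcp_pos']+A.apply([0,0,.073]))[2],A.apply([0,0,1]))
p,d=manip.snapshot('wrist');cv2.imwrite('pics/w6.png',cv2.resize(p[:,:,::-1],(800,600)))
E
```

```text
t: 7.48
tcp_pos: [0.5771, -0.0384, 0.09]
tool_rot: [0.991, 0.094, 0.094, -0.009]
force: [-1.1, 0.5, 0.0]
finger_gap: -0.001
gripper_force: 0.0
t 7.48 nest [-70.4  -0.8] z 90.0 F [-1.   0.7] 0.0 yaw 10.8
tip z 0.018265872905286903 [ 0.18450966  0.03588757 -0.98217527]
```

View pics/w6.png

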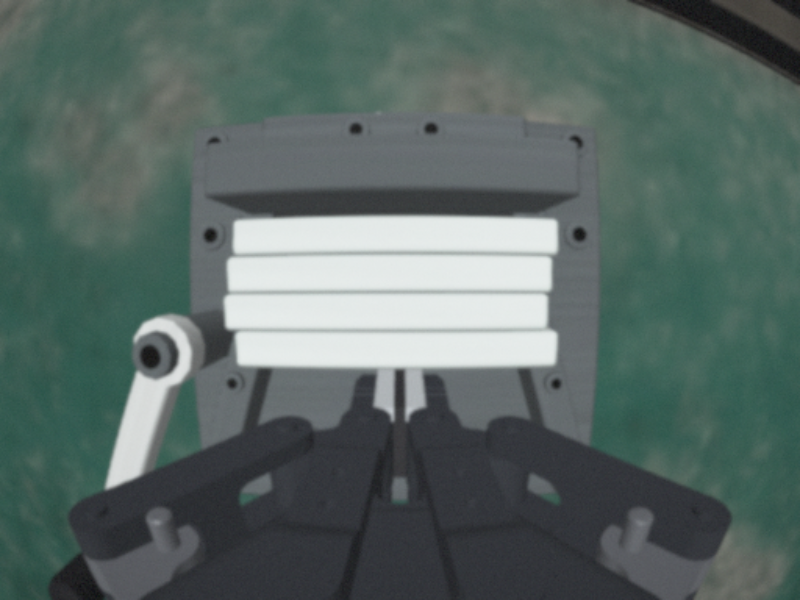

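```bash
python3 - <<'E'
from pl import *
print(top([[400,217],[400,255],[400,292],[400,330],[400,367]]))
print(top([[234,236],[558,236],[228,275],[552,275],[225,312],[548,312],[236,350],[557,350]]))
print('backstop front top',top([[400,193]],.068))
s=manip.sense();A=R.from_quat(s['tool_rot']);print('tip',1000*((s['tcp_pos']+A.apply([0,0,.073]))[:2]-o)@Rm)
E
```

```text
[[ -7.5  -1.9]
 [-15.2  -1.9]
 [-22.7  -1.9]
 [-30.4  -1.9]
 [-38.   -1.9]]
[[-10.7  33. ]
 [-10.9 -35. ]
 [-18.9  34.4]
 [-19.1 -33.6]
 [-26.7  35.2]
 [-26.8 -32.9]
 [-34.8  33. ]
 [-34.9 -35.2]]
backstop front top [[-1.2 -1.9]]
tip [-55.91801564  -1.09411304]
```

The pack is face to face but stands about 7 mm short of the backstop, so the knuckle really was the part pressing. I push low with the tip leading.

```bash
python3 -m crank '[{"dp":[0.002,-0.001,-0.012],"delta_rot":[0,0,0],"fingers":-1},{"dp":[0.006,0,0.001],"delta_rot":[0,0,0],"fingers":-1},{"dp":[0.006,0,0.001],"delta_rot":[0,0,0],"fingers":-1},{"dp":[0.003,0,0.0006],"delta_rot":[0,0,0],"fingers":-1},{"dp":[0.003,0,0.0006],"delta_rot":[0,0,0],"fingers":-1}]' >/dev/null; python3 n.py;python3 -m crank '[{"dp":[0.003,0,0.0006],"delta_rot":[0,0,0],"fingers":-1},{"dp":[0.003,0,0.0006],"delta_rot":[0,0,0],"fingers":-1}]' >/dev/null; python3 n.py;python3 -m crank '[{"dp":[0.003,0,0.0006],"delta_rot":[0,0,0],"fingers":-1},{"dp":[0.003,0,0.0006],"delta_rot":[0,0,0],"fingers":-1}]' >/dev/null; python3 n.py
```

```text
t 7.95 nest [-59.   -0.4] z 96.2 F [-1.6 -0.9] 0.8 yaw 11.0
t 8.12 nest [-57.2  -0. ] z 95.8 F [-2.3  0.7] 0.6 yaw 11.0
t 8.28 nest [-55.8   0.3] z 95.4 F [-9.5 -1.6] 4.2 yaw 11.0
```

```bash
python3 -m crank '[{"dp":[0.002,0,0.0004],"delta_rot":[0,0,0],"fingers":-1},{"dp":[0.002,0,0.0004],"delta_rot":[0,0,0],"fingers":-1}]' >/dev/null; python3 n.py;python3 -m crank '[{"dp":[0.002,0,0.0004],"delta_rot":[0,0,0],"fingers":-1},{"dp":[0.002,0,0.0004],"delta_rot":[0,0,0],"fingers":-1}]' >/dev/null; python3 n.py
python3 - <<'E'
from h import *
from station import manip
s=manip.sense();A=R.from_quat(s['tool_rot']);print('tip',(s['tcp_pos']+A.apply([0,0,.073])))
p,d=manip.snapshot('wrist');cv2.imwrite('pics/w7.png',cv2.resize(p[:,:,::-1],(800,600)))
E
```

```text
t 8.45 nest [-55.5   0.6] z 95.0 F [-12.7  -1.9] 4.7 yaw 11.0
t 8.62 nest [-55.2   1.1] z 94.6 F [-16.5  -3.5] 6.5 yaw 11.0
tip [ 0.60411668 -0.03083821  0.02267976]
```

View pics/w7.png

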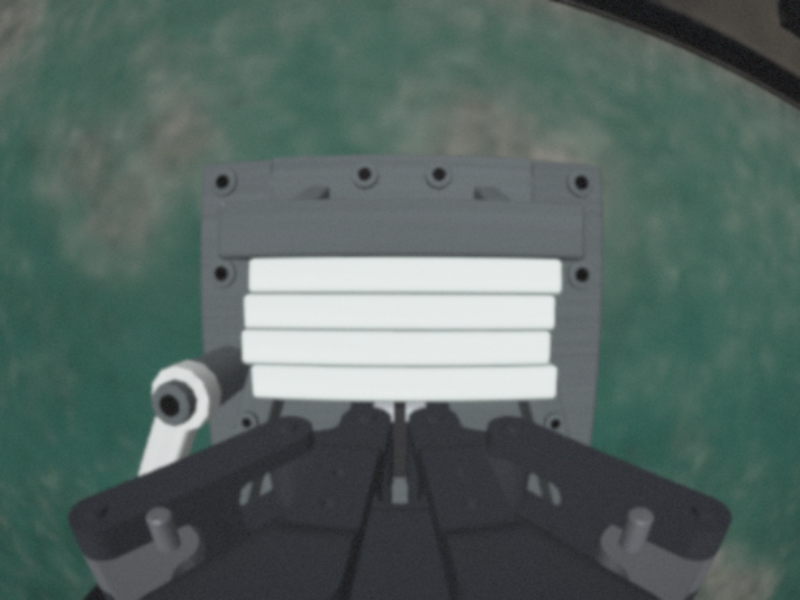

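```bash
python3 - <<'E'
from pl import *
print(top([[405,257],[405,293],[405,329],[405,365],[405,400]]))
print(top([[249,276],[561,276],[244,312],[555,312],[242,348],[550,348],[252,382],[557,382]]))
print('backstop front top',top([[405,256]],.068))
print(top([[203,165],[601,165]],.012))
E
```

```text
[[ -1.4  -0.4]
 [ -8.9  -0.5]
 [-16.5  -0.5]
 [-24.3  -0.5]
 [-32.1  -0.5]]
[[ -5.2  33.4]
 [ -5.  -34.5]
 [-13.1  34.8]
 [-12.9 -33.3]
 [-21.1  35.6]
 [-20.8 -32.4]
 [-28.8  33.6]
 [-28.6 -34.6]]
backstop front top [[-1.  -0.5]]
[[ 35.6  74.7]
 [ 35.9 -74.1]]
```

The pack is home: tops run −1 to −32 mm and it is solid at 16 N. I retreat gently, untilt and rise.

```bash
python3 -m crank '[{"dp":[-0.006,0.002,-0.001],"delta_rot":[0,0,0],"fingers":-1},{"dp":[-0.006,0.002,-0.001],"delta_rot":[0,0,0],"fingers":-1},{"dp":[-0.006,0,-0.001],"delta_rot":[0,0,0],"fingers":-1},{"dp":[-0.02,0,-0.004],"delta_rot":[0,0,0],"fingers":-1},{"dp":[-0.02,0,-0.004],"delta_rot":[0,0,0],"fingers":-1},{"dp":[0,0,0],"delta_rot":[0,-0.015,0],"fingers":-1},{"dp":[0,0,0],"delta_rot":[0,-0.015,0],"fingers":-1},{"dp":[-0.02,0,-0.04],"delta_rot":[0,0,0],"fingers":-1},{"dp":[-0.02,0,-0.06],"delta_rot":[0,0,0],"fingers":-1},{"dp":[0,0,-0.06],"delta_rot":[0,0,0],"fingers":-1},{"dp":[0,0,0],"delta_rot":[0,0,0],"fingers":-1}]' >/dev/null; python3 n.py
python3 - <<'E'
from pl import *
m=manip.camera_model('wrist');p,d=manip.snapshot('wrist');np.savez('w8.npz',p=p,d=d)
mk=(p.min(2)>150).astype(np.uint8);n,l,stt,c=cv2.connectedComponentsWithStats(mk)
for k in range(1,n):
    if stt[k,4]>150:
        v,u=np.nonzero(l==k);W=1000*((onz(m,np.c_[u,v],.076,rayf)[:,:2]-o)@Rm);print(stt[k],W.min(0).round(1),W.max(0).round(1),cv2.minAreaRect(W.astype(np.float32)))
E
```

```text
t 9.58 nest [-95.9  -3.8] z 181.1 F [1.2 0.1] 0.4 yaw 10.9
[ 185   70  123   56 6411] [-33.4 -35.2] [-1.1 36.5] ((-17.26308250427246, 0.68170166015625), (32.2598991394043, 71.69991302490234), 0.056296952068805695)
[ 112  123   56  120 1888] [-108.5   48. ] [-30.7  93. ] ((-67.66283416748047, 72.19116973876953), (17.926177978515625, 83.47838592529297), 61.199951171875)
[201 180  16  20 215] [-78.1  18.8] [-66.3  28.3] ((-71.98277282714844, 23.580699920654297), (8.081323623657227, 12.980833053588867), 77.09860229492188)
[279 180  16  20 222] [-78.1 -28.4] [-66.4 -19.1] ((-72.14109802246094, -23.96051597595215), (12.614456176757812, 8.11327075958252), 12.153511047363281)
[ 467  217   45  114 2683] [-210.6 -261.5] [ -94.5 -188.8] ((-155.30587768554688, -215.73739624023438), (113.51870727539062, 59.79960632324219), 24.76611328125)
[240 230  13  39 363] [-125.2   -2.7] [-98.2   5.1] ((-111.7498550415039, 1.396315336227417), (27.068931579589844, 7.707696437835693), 1.316707730293274)
[259 230  13  39 366] [-125.2  -15.1] [-98.2  -7.2] ((-111.71160125732422, -11.143330574035645), (26.995105743408203, 7.814535617828369), 0.25859278440475464)
[  0 337  60  34 383] [-264.7  198.6] [-238.5  287.4] ((-250.474609375, 242.25738525390625), (89.31851959228516, 13.815763473510742), 78.49668884277344)
```

The pack measures 32.3 mm thick, square and standing free. Now the keeper: I go to the far side of the knob and down to knob height.

```bash
python3 -m crank '[{"dp":[-0.0105,-0.067,0],"delta_rot":[0,0,0],"fingers":-1},{"dp":[-0.0105,-0.067,0],"delta_rot":[0,0,0],"fingers":-1},{"dp":[-0.0105,-0.067,0],"delta_rot":[0,0,0],"fingers":-1},{"dp":[-0.0105,-0.067,0],"delta_rot":[0,0,0],"fingers":-1},{"dp":[0,0,0],"delta_rot":[0,0,0],"fingers":-1},{"dp":[0,0,0.03],"delta_rot":[0,0,0],"fingers":-1},{"dp":[0,0,0.03],"delta_rot":[0,0,0],"fingers":-1},{"dp":[0,0,0.028],"delta_rot":[0,0,0],"fingers":-1},{"dp":[0,0,0],"delta_rot":[0,0,0],"fingers":-1}]' >/dev/null; python3 n.py
```

```text
t 10.38 nest [-121.   131.7] z 129.4 F [-0.2 -0.4] -0.0 yaw 11.0
```

```bash
python3 -m crank '[{"dp":[0,0,-0.015],"delta_rot":[0,0,0],"fingers":-1},{"dp":[-0.001,0.015,0],"delta_rot":[0,0,0],"fingers":-1},{"dp":[-0.001,0.015,0],"delta_rot":[0,0,0],"fingers":-1},{"dp":[-0.001,0.015,0],"delta_rot":[0,0,0],"fingers":-1},{"dp":[-0.001,0.015,0],"delta_rot":[0,0,0],"fingers":-1},{"dp":[-0.001,0.015,0],"delta_rot":[0,0,0],"fingers":-1},{"dp":[-0.001,0.015,0],"delta_rot":[0,0,0],"fingers":-1}]' >/dev/null; python3 n.py
python3 -m crank '[{"dp":[-0.001,0.013,0],"delta_rot":[0,0,0],"fingers":-1},{"dp":[-0.001,0.013,0],"delta_rot":[0,0,0],"fingers":-1},{"dp":[-0.001,0.013,0],"delta_rot":[0,0,0],"fingers":-1},{"dp":[0,0.013,0],"delta_rot":[0,0,0],"fingers":-1},{"dp":[0,0.013,0],"delta_rot":[0,0,0],"fingers":-1},{"dp":[0.003,0.013,0],"delta_rot":[0,0,0],"fingers":-1},{"dp":[0.005,0.013,0],"delta_rot":[0,0,0],"fingers":-1},{"dp":[0.005,0.013,0],"delta_rot":[0,0,0],"fingers":-1},{"dp":[0.005,0.012,0],"delta_rot":[0,0,0],"fingers":-1},{"dp":[0,0,0],"delta_rot":[0,0,0],"fingers":-1}]' >/dev/null; python3 n.py
cat > kn.py <<'E'
from pl import *
m=manip.camera_model('top');p,d=manip.snapshot('top')
# keeper knob/arm: black knob or white arm in nest frame, by height from depth
P=cloud(m,d);N=1000*((P[...,:2]-o)@Rm);H=P[...,2]*1000
g=p.max(2)
k=(g<60)&(H>62)&(H<92)&(abs(N[...,0]+80)<70)&(abs(N[...,1]-30)<90)
print('knob px',k.sum(),np.median(N[k],0) if k.any() else None)
m=manip.camera_model('wrist');p,d=manip.snapshot('wrist')
mk=(p.max(2)<60).astype(np.uint8);n,l,s,c=cv2.connectedComponentsWithStats(mk)
for i in range(1,n):
    if 60<s[i,4]<3000: print('dark',s[i],top((c[i]+.18)*1.5625+.28,.082))
mk=(p.min(2)>150).astype(np.uint8);n,l,s,c=cv2.connectedComponentsWithStats(mk)
for i in range(1,n):
    if s[i,4]>150:
        v,u=np.nonzero(l==i)
        for z in (.056,.076):
            W=1000*((onz(m,np.c_[u,v],z,rayf)[:,:2]-o)@Rm);print('white',z,s[i],W.min(0).round(1),W.max(0).round(1),np.round(cv2.minAreaRect(W.astype(np.float32))[1],1))
E
python3 kn.py
```

```text
t 10.97 nest [-123.3   85.4] z 139.7 F [-0.2  0.8] -0.1 yaw 10.9
t 11.80 nest [-114.7   27. ] z 139.5 F [0.1 0.5] -0.0 yaw 10.9
knob px 0 None
dark [175  96  11  11  95] [[-42.5  59.4]]
dark [ 280  208   36   40 1092] [[-99.1   8.3]]
dark [254 231   4  30  95] [[-108.6   27.4]]
dark [398 306  69  35 682] [[-168.2  -88. ]]
white 0.056 [ 234   15  154   73 9708] [-31.  -43.7] [ 5.4 37.8] [81.5 36.3]
white 0.076 [ 234   15  154   73 9708] [-33.5 -34.4] [-1.9 36.3] [70.8 31.5]
white 0.056 [ 166   84  132  132 3703] [-101.3    4.6] [-31.2  73.4] [90.1 19.8]
white 0.076 [ 166   84  132  132 3703] [-94.6   7.6] [-33.7  67.3] [78.2 17.2]
white 0.056 [333 163  24  22 296] [-84.  -27.6] [-72.6 -14. ] [15.3  8.2]
white 0.076 [333 163  24  22 296] [-79.5 -20.4] [-69.7  -8.6] [13.3  7.1]
white 0.056 [240 231  12  38 345] [-133.8   29.4] [-110.6   35.8] [ 6.3 23.2]
white 0.076 [240 231  12  38 345] [-122.8   29.1] [-102.6   34.6] [ 5.5 20.1]
white 0.056 [260 231  12  38 336] [-133.8   18.1] [-110.6   24.5] [23.2  6.3]
white 0.076 [260 231  12  38 336] [-122.8   19.3] [-102.6   24.8] [20.1  5.5]
```

The knob is at (-99, 8), φ about 0.8, and the pack is unchanged. I switch to pushing from the front.

```bash
python3 -m crank '[{"dp":[-0.03,0,0],"delta_rot":[0,0,0],"fingers":-1},{"dp":[0,0.024,0],"delta_rot":[0,0,0],"fingers":-1},{"dp":[0,0.024,0],"delta_rot":[0,0,0],"fingers":-1},{"dp":[0.012,0.003,0],"delta_rot":[0,0,0],"fingers":-1},{"dp":[0.012,0.003,0],"delta_rot":[0,0,0],"fingers":-1},{"dp":[0.012,0.003,0],"delta_rot":[0,0,0],"fingers":-1},{"dp":[0.01,0.004,0],"delta_rot":[0,0,0],"fingers":-1},{"dp":[0.01,0.004,0],"delta_rot":[0,0,0],"fingers":-1},{"dp":[0.01,0.004,0],"delta_rot":[0,0,0],"fingers":-1},{"dp":[0.01,0.004,0],"delta_rot":[0,0,0],"fingers":-1},{"dp":[0.01,0.004,0],"delta_rot":[0,0,0],"fingers":-1},{"dp":[0.01,0.004,0],"delta_rot":[0,0,0],"fingers":-1}]' >/dev/null; python3 n.py; python3 kn.py
```

```text
t 12.90 nest [-81.9 -12. ] z 139.5 F [-1.8 -0.1] -0.0 yaw 11.0
knob px 0 None
dark [440   0  72  42 958] [[  49.9 -134.8]]
dark [498   0  14  18 152] [[  62.4 -156.5]]
dark [109 166   9  11  72] [[-37.6  53.4]]
dark [ 249  195   34   66 1132] [[-59.9 -17. ]]
dark [276 259  17  17  67] [[-85.2 -27.1]]
dark [331 269  15  23 109] [[-93.9 -55. ]]
dark [ 346  279  121   62 1883] [[-121.9 -106.8]]
dark [416 331  15  21  82] [[-147.5 -122.1]]
dark [478 338  34  33 136] [[-188.7 -212.9]]
white 0.056 [  149    87   157    72 10535] [-35.3 -38.5] [ 0.9 43.4] [81.9 36.2]
white 0.076 [  149    87   157    72 10535] [-32.8 -35.2] [-1.3 36. ] [71.1 31.5]
white 0.056 [ 104  151  178   60 3436] [-63.9 -27. ] [-30.4  72.5] [102.   20.4]
white 0.076 [ 104  151  178   60 3436] [-57.6 -25.1] [-28.5  61.3] [88.6 17.8]
white 0.056 [179 212  19  28 286] [-81.3  18.6] [-65.1  29.9] [ 8.  17.5]
white 0.076 [179 212  19  28 286] [-72.7  14.5] [-58.7  24.2] [ 7.  15.2]
white 0.056 [240 231  12  38 330] [-99.2 -10.8] [-76.   -4.5] [ 6.3 23.2]
white 0.076 [240 231  12  38 330] [-88.2 -11.1] [-68.1  -5.6] [ 5.5 20.1]
white 0.056 [260 237  11  31 271] [-98.5 -21.6] [-79.6 -15.8] [18.9  5.7]
white 0.076 [260 237  11  31 271] [-87.7 -20.5] [-71.2 -15.5] [16.5  5. ]
white 0.056 [ 474  254   38  104 1291] [-213.8 -266.9] [-103.2 -207.6] [114.6  48.4]
white 0.076 [ 474  254   38  104 1291] [-187.8 -233.6] [ -91.7 -182. ] [99.6 42.1]
```

```bash
python3 -m crank '[{"dp":[0.006,0.003,0],"delta_rot":[0,0,0],"fingers":-1},{"dp":[0.006,0.003,0],"delta_rot":[0,0,0],"fingers":-1},{"dp":[0.006,0.002,0],"delta_rot":[0,0,0],"fingers":-1},{"dp":[0.006,0.002,0],"delta_rot":[0,0,0],"fingers":-1},{"dp":[0.005,0.001,0],"delta_rot":[0,0,0],"fingers":-1}]' >/dev/null; python3 n.py;python3 -m crank '[{"dp":[0.004,0,0],"delta_rot":[0,0,0],"fingers":-1},{"dp":[0.004,0,0],"delta_rot":[0,0,0],"fingers":-1}]' >/dev/null; python3 n.py; python3 -m crank '[{"dp":[0.004,0,0],"delta_rot":[0,0,0],"fingers":-1},{"dp":[0.004,0,0],"delta_rot":[0,0,0],"fingers":-1}]' >/dev/null; python3 n.py
```

```text
t 13.42 nest [-67.9 -17.5] z 139.4 F [-0.4  0.7] 1.1 yaw 10.9
t 13.58 nest [-63.9 -17.6] z 139.5 F [-1.1 -0.9] -0.7 yaw 10.9
t 13.75 nest [-60.4 -17.4] z 139.5 F [-5.7 -2.1] 1.6 yaw 11.0
```

```bash
python3 -m crank '[{"dp":[0.003,0,0],"delta_rot":[0,0,0],"fingers":-1},{"dp":[0.002,0,0],"delta_rot":[0,0,0],"fingers":-1}]' >/dev/null; python3 n.py;python3 -m crank '[{"dp":[0.003,0,0],"delta_rot":[0,0,0],"fingers":-1},{"dp":[0.002,0,0],"delta_rot":[0,0,0],"fingers":-1}]' >/dev/null; python3 n.py
```

```text
t 13.92 nest [-59.9 -17.1] z 139.1 F [-8.  -2.2] 3.1 yaw 11.0
t 14.08 nest [-59.5 -16.8] z 138.8 F [-13.   -3.3] 6.1 yaw 11.0
```

It is on a firm stop. I back off and measure the keeper's angle and the pack.

```bash
python3 -m crank '[{"dp":[-0.01,0.001,0],"delta_rot":[0,0,0],"fingers":-1},{"dp":[-0.02,0,0],"delta_rot":[0,0,0],"fingers":-1},{"dp":[-0.04,0,0],"delta_rot":[0,0,0],"fingers":-1},{"dp":[-0.02,-0.02,-0.06],"delta_rot":[0,0,0],"fingers":-1},{"dp":[0,-0.02,-0.06],"delta_rot":[0,0,0],"fingers":-1},{"dp":[0,0,-0.02],"delta_rot":[0,0,0],"fingers":-1},{"dp":[0,0,0],"delta_rot":[0,0,0],"fingers":-1}]' >/dev/null; python3 n.py
python3 - <<'E'
from pl import *
m=manip.camera_model('wrist');p,d=manip.snapshot('wrist');np.savez('w9.npz',p=p,d=d)
def N(u,v,z):return 1000*((onz(m,np.c_[u,v],z,rayf)[:,:2]-o)@Rm)
mk=(p.min(2)>150).astype(np.uint8);n,l,s,c=cv2.connectedComponentsWithStats(mk)
for i in range(1,n):
    if s[i,4]>150:
        v,u=np.nonzero(l==i);W=N(u,v,.076);print('w76',s[i],W.min(0).round(1),W.max(0).round(1),np.round(cv2.minAreaRect(W.astype(np.float32))[1:3][0],1))
# arm top: bright pixels, at z=.056, by y column
v,u=np.nonzero(mk);W=N(u,v,.056)
for y in range(-35,60,8):
    q=W[(abs(W[:,1]-y)<2)&(W[:,0]>-75)&(W[:,0]<10),0]
    h=np.histogram(q,np.arange(-60,10,2))[0];print(y,h.tolist())
v,u=np.nonzero(p.max(2)<60);W=N(u,v,.082);k=(abs(W[:,0]+45)<25)&(abs(W[:,1]+15)<30);print('knob top',k.sum(),W[k].mean(0) if k.any() else '',W[k].min(0),W[k].max(0))
E
```

```text
t 14.67 nest [-98.    1.5] z 212.5 F [ 0.4 -1. ] 0.6 yaw 11.0
w76 [ 161   74  148   71 6734] [-48.9 -35.8] [-0.9 67.5] [ 46.9 104.4]
w76 [214 170  14  18 179] [-80.2  20.5] [-67.9  29.9] [ 8.7 12.8]
w76 [282 170  15  18 186] [-80.1 -28.3] [-67.9 -18.2] [13.   8.6]
w76 [ 457  208   55  111 3453] [-221.5 -299.6] [ -98.3 -194.3] [122.5  87.5]
w76 [240 230  13  40 384] [-145.6    3. ] [-112.7   12.3] [ 9.2 32.8]
w76 [259 230  13  39 383] [-144.7  -11.5] [-112.7   -2.2] [31.9  9.2]
w76 [  0 318  49  31 396] [-272.6  242.1] [-242.9  325.8] [83.7 16.9]
-35 [0, 0, 0, 0, 0, 0, 0, 0, 0, 0, 0, 0, 0, 10, 15, 10, 18, 18, 10, 15, 12, 13, 18, 12, 18, 13, 17, 17, 13, 18, 12, 4, 0, 0]
-27 [0, 0, 0, 0, 0, 0, 0, 0, 0, 0, 0, 0, 0, 9, 15, 15, 10, 15, 14, 11, 15, 10, 15, 15, 10, 15, 10, 15, 13, 12, 15, 0, 0, 0]
-19 [0, 0, 0, 0, 0, 0, 0, 0, 0, 0, 0, 0, 0, 10, 11, 18, 17, 13, 18, 12, 18, 18, 12, 18, 13, 17, 18, 12, 18, 12, 18, 0, 0, 0]
-11 [0, 0, 0, 0, 0, 0, 12, 18, 16, 10, 15, 14, 6, 15, 10, 15, 15, 10, 15, 15, 10, 15, 10, 15, 15, 10, 15, 10, 15, 15, 10, 1, 0, 0]
-3 [0, 0, 0, 0, 0, 0, 10, 15, 15, 10, 15, 1
[... 356 characters left out ...]
, 0, 0, 0, 0, 10, 15, 15, 10, 15, 10, 15, 15, 10, 15, 15, 10, 15, 10, 15, 15, 10, 15, 13, 12, 15, 10, 15, 10, 15, 0, 0, 0]
29 [0, 0, 0, 0, 0, 0, 10, 15, 10, 15, 15, 10, 15, 14, 15, 18, 12, 18, 18, 12, 18, 13, 17, 18, 12, 18, 13, 17, 18, 12, 18, 0, 0, 0]
37 [0, 0, 0, 0, 0, 0, 7, 16, 10, 15, 10, 15, 11, 5, 12, 9, 11, 14, 10, 15, 13, 12, 15, 10, 15, 12, 12, 12, 7, 12, 6, 2, 0, 0]
45 [0, 0, 0, 0, 0, 0, 10, 10, 15, 13, 12, 15, 10, 0, 0, 0, 0, 0, 0, 0, 0, 0, 0, 0, 0, 0, 0, 0, 0, 0, 0, 0, 0, 0]
53 [0, 0, 0, 0, 0, 0, 6, 14, 15, 10, 15, 10, 15, 0, 0, 0, 0, 0, 0, 0, 0, 0, 0, 0, 0, 0, 0, 0, 0, 0, 0, 0, 0, 0]
knob top 95 [-44.33203982 -21.95798624] [-49.40677425 -39.91146165] [-38.16527519 -12.4964204 ]
```

```bash
python3 - <<'E'
from pl import *
m=manip.camera_model('wrist');p=np.load('w9.npz')['p']
mk=(p.min(2)>130)
def N(u,v,z):return 1000*((onz(m,np.c_[u,v],z,rayf)[:,:2]-o)@Rm)
E=[];B=[];F=[]
g=p.min(2).astype(float)
for u in range(165,310):
    col=np.nonzero(mk[60:160,u])[0]
    if len(col)<3: continue
    v=60+col.max();a,b=g[v,u],g[v+1,u];w=N([u],[v+(a-130)/(a-b)],.056)[0]
    if -8<w[1]<50:E.append(w)
    v=60+col.min();a,b=g[v,u],g[v-1,u];w=N([u],[v-(a-130)/(a-b)],.076)[0]
    if abs(w[1])<32:B.append(w)
for X in(E,B):
    X=np.array(X);f=np.polyfit(X[:,1],X[:,0],1);print(len(X),'slope rad',f[0],'x at 0',f[1],'rms',np.std(X[:,0]-np.polyval(f,X[:,1])))
# base-plate sanity & pack: depth not needed
E
```

```text
72 slope rad 0.15676284523324582 x at 0 -61.0569076577303 rms 5.2805468915148355
89 slope rad -0.1012110219479011 x at 0 5.615554123562188 rms 1.9694448529689121<stdin>:10: RuntimeWarning: divide by zero encountered in scalar divide
  return sin(y) / y
h.py:10: RuntimeWarning: invalid value encountered in cos
  return R.from_quat(m['attitude']).apply(np.c_[d[:,0]*k,-d[:,1]*k,-np.cos(r)])
<stdin>:12: RuntimeWarning: divide by zero encountered in scalar divide
```

```bash
python3 - <<'E'
from pl import *
m=manip.camera_model('wrist');p=np.load('w9.npz')['p']
n,l,s,c=cv2.connectedComponentsWithStats((p.min(2)>150).astype(np.uint8));k=1+s[1:,4].argmax();mk=l==k
def N(u,v,z):return 1000*((onz(m,np.c_[u,v],z,rayf)[:,:2]-o)@Rm)
E=[];B=[]
for u in range(161,309):
    col=np.nonzero(mk[:,u])[0]
    w=N([u],[col.max()+.5],.056)[0]
    if -8<w[1]<50:E.append(w)
    w=N([u],[col.min()-.5],.076)[0]
    if abs(w[1])<32:B.append(w)
for X in(E,B):
    X=np.array(X);f=np.polyfit(X[:,1],X[:,0],1);print(len(X),'slope',f[0].round(4),'x0',f[1].round(1),'rms',np.std(X[:,0]-np.polyval(f,X[:,1])).round(2))
E
```

```text
77 slope 0.0137 x0 -49.0 rms 0.19
94 slope 0.0009 x0 -2.3 rms 0.26
```

The keeper reads about 0.013 rad from parallel, roughly 1 mm at the knob. I press the knob once more, a bit firmer, and release slowly.

```bash
python3 -m crank '[{"dp":[0,0.022,0.05],"delta_rot":[0,0,0],"fingers":-1},{"dp":[0,0.022,0.05],"delta_rot":[0,0,0],"fingers":-1},{"dp":[0.02,0,0.046],"delta_rot":[0,0,0],"fingers":-1},{"dp":[0.02,0,0],"delta_rot":[0,0,0],"fingers":-1},{"dp":[0.016,0,0],"delta_rot":[0,0,0],"fingers":-1},{"dp":[0.004,0,0],"delta_rot":[0,0,0],"fingers":-1},{"dp":[0.004,0,0],"delta_rot":[0,0,0],"fingers":-1},{"dp":[0.004,0,0],"delta_rot":[0,0,0],"fingers":-1}]' >/dev/null; python3 n.py; python3 -m crank '[{"dp":[0.004,0,0],"delta_rot":[0,0,0],"fingers":-1},{"dp":[0.004,0,0],"delta_rot":[0,0,0],"fingers":-1},{"dp":[0.003,0,0],"delta_rot":[0,0,0],"fingers":-1}]' >/dev/null; python3 n.py;
```

```text
t 15.38 nest [-65.5 -19.8] z 137.6 F [-0.3 -0.4] -0.4 yaw 11.0
t 15.63 nest [-60.6 -19.8] z 137.2 F [-3.5 -0.9] 2.1 yaw 11.0
```

```bash
python3 -m crank '[{"dp":[0.004,0,0],"delta_rot":[0,0,0],"fingers":-1},{"dp":[0.004,0,0],"delta_rot":[0,0,0],"fingers":-1}]' >/dev/null; python3 n.py; python3 -m crank '[{"dp":[0.004,0,0],"delta_rot":[0,0,0],"fingers":-1},{"dp":[0.004,0,0],"delta_rot":[0,0,0],"fingers":-1},{"dp":[0.004,0,0],"delta_rot":[0,0,0],"fingers":-1}]' >/dev/null; python3 n.py
python3 -m crank '[{"dp":[-0.008,0,0],"delta_rot":[0,0,0],"fingers":-1},{"dp":[-0.008,0,0],"delta_rot":[0,0,0],"fingers":-1},{"dp":[-0.02,0,0],"delta_rot":[0,0,0],"fingers":-1},{"dp":[-0.06,0,0],"delta_rot":[0,0,0],"fingers":-1},{"dp":[-0.01,-0.02,-0.06],"delta_rot":[0,0,0],"fingers":-1},{"dp":[0,-0.02,-0.06],"delta_rot":[0,0,0],"fingers":-1},{"dp":[0,0,-0.03],"delta_rot":[0,0,0],"fingers":-1},{"dp":[0,0,0],"delta_rot":[0,0,0],"fingers":-1}]' >/dev/null; python3 n.py
cat > ang.py <<'E'
from pl import *
m=manip.camera_model('wrist');p,d=manip.snapshot('wrist')
n,l,s,c=cv2.connectedComponentsWithStats((p.min(2)>150).astype(np.uint8));k=1+s[1:,4].argmax();mk=l==k
def N(u,v,z):return 1000*((onz(m,np.c_[u,v],z,rayf)[:,:2]-o)@Rm)
E=[];B=[];u0,v0,w0,h0=s[k,:4];print(s[k])
for u in range(u0,u0+w0):
    col=np.nonzero(mk[:,u])[0]
    w=N([u],[col.max()+.5],.056)[0]
    if -8<w[1]<50:E.append(w)
    w=N([u],[col.min()-.5],.076)[0]
    if abs(w[1])<32:B.append(w)
for X in(E,B):
    X=np.array(X);f=np.polyfit(X[:,1],X[:,0],1);print(len(X),'slope',f[0].round(4),'x0',f[1].round(1),'rms',np.std(X[:,0]-np.polyval(f,X[:,1])).round(2))
# front edge of base plate as reference (dark grey vs green): saturation
hsv=cv2.cvtColor(p,cv2.COLOR_RGB2HSV);gr=(hsv[...,1]<60)
Q=[]
for u in range(190,320,3):
    for v in range(160,240):
        w=N([u],[v],.012)[0]
        if -112<w[0]<-98 and not gr[v:v+3,u].any(): Q.append(w);break
if len(Q)>8:
    Q=np.array(Q);f=np.polyfit(Q[:,1],Q[:,0],1);print('base front',len(Q),f.round(4))
E
python3 ang.py
```

```text
t 15.80 nest [-59.8 -19.3] z 136.2 F [-10.7  -1.3] 4.3 yaw 11.0
t 16.05 nest [-58.7 -18.7] z 135.3 F [-20.   -5.2] 9.2 yaw 11.1
t 16.72 nest [-101.3   -0.5] z 215.4 F [ 0.2 -0.7] 0.0 yaw 11.0
[ 160   70  145   71 6567]
75 slope 0.0211 x0 -48.1 rms 0.31
92 slope 0.0001 x0 -0.8 rms 0.25
base front 44 [ 2.000000e-04 -1.052942e+02]
```

```bash
python3 - <<'E'
from pl import *
m=manip.camera_model('wrist');p,d=manip.snapshot('wrist');np.savez('w10.npz',p=p,d=d)
g=cv2.cvtColor(p,cv2.COLOR_RGB2GRAY)
def N(u,v,z):return 1000*((onz(m,np.c_[u,v],z,rayf)[:,:2]-o)@Rm)
v,u=np.indices(g.shape);W76=N(u.ravel(),v.ravel(),.076).reshape(*g.shape,2);W82=N(u.ravel(),v.ravel(),.082).reshape(*g.shape,2)
for y in (-33,-30,-21,-10,0,15,30,45,55):
    uu=np.argmin(abs(W76[110,:,1]-y));rows=range(64,150)
    print(y,uu,[(int(W76[r,uu,0].round()),int(g[r,uu])) for r in rows if -52<W76[r,uu,0]<4])
k=(g<70)&(abs(W82[...,0]+42)<16)&(abs(W82[...,1]+21)<16)
print(k.sum(),W82[k].min(0),W82[k].max(0),W82[k].mean(0))
E
```

```text
-33 301 [(3, 136), (2, 136), (1, 137), (1, 133), (0, 137), (-1, 155), (-2, 212), (-2, 243), (-3, 247), (-4, 247), (-5, 247), (-5, 247), (-6, 247), (-7, 247), (-7, 247), (-8, 244), (-9, 235), (-10, 227), (-10, 241), (-11, 245), (-12, 245), (-12, 245), (-13, 245), (-14, 244), (-15, 244), (-15, 243), (-16, 240), (-17, 224), (-17, 202), (-18, 212), (-19, 221), (-19, 225), (-20, 224), (-21, 224), (-22, 225), (-22, 227), (-23, 226), (-24, 216), (-24, 207), (-25, 218), (-26, 240), (-26, 246), (-27, 247), (-28, 247), (-29, 247), (-29, 247), (-30, 247), (-31, 247), (-31, 246), (-32, 243), (-33, 223), (-34, 174), (-34, 142), (-35, 140), (-36, 138), (-36, 135), (-37, 133), (-38, 134), (-38, 134), (-39, 131), (-40, 128), (-41, 124), (-41, 118), (-42, 112), (-43, 101), (-43, 98), (-44, 95), (-45, 88), (-45, 85), (-46, 85), (-47, 83), (-48, 87), (-48, 96), (-49, 98), (-50, 103), (-50, 109), (-51, 115), (-52, 119)]
-30 297 [(3, 139), (2, 136), (1, 133), (0, 134), (0, 137), (-1, 163), (-2, 221), (-2, 244), (-3, 247), (-4, 247), (-5, 247), (-5, 247), (-6, 247), (-7, 247), (-8, 247), (-8, 244), (-9, 2
[... 6524 characters left out ...]
 (-16, 136), (-17, 137), (-18, 133), (-18, 137), (-19, 134), (-20, 134), (-20, 134), (-21, 133), (-22, 136), (-23, 133), (-23, 131), (-24, 135), (-25, 130), (-25, 133), (-26, 133), (-27, 134), (-28, 132), (-28, 133), (-29, 133), (-30, 136), (-30, 139), (-31, 162), (-32, 211), (-33, 237), (-33, 244), (-34, 244), (-35, 242), (-35, 228), (-36, 188), (-37, 148), (-38, 132), (-38, 130), (-39, 131), (-40, 127), (-40, 130), (-41, 129), (-42, 126), (-43, 126), (-43, 125), (-44, 138), (-45, 180), (-45, 221), (-46, 239), (-47, 243), (-48, 242), (-48, 228), (-49, 182), (-50, 143), (-50, 135), (-51, 134), (-52, 135)]
359 [-48.80530543 -27.24999064] [-35.19845722 -13.03734049] [-42.06584726 -20.09388167]
```

The pack is 32 mm thick and flush. The keeper lies across it within about 0.015 rad, with its knob right against the plate faces after a 20 N press. The robot is clear, so I hand in.

```bash
python3 -c "
from station import manip
print(manip.sign_off())"
```

```text
the job is handed in; nothing more can be done
None
```

I handed the job in at about 17 s: the plates stand as one 32 mm pack against the backstop, roughly centred between the cheeks, but the keeper measured about 0.015 to 0.02 rad (roughly 1.5 mm at the knob) short of parallel even after a 20 N press, apparently with its knob against the front plate; the pushing force peaked at about 20 N, the arm was clear at the end, and I did not re-measure the square, tape measure or feeler gauge, though no move went near them.

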